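# Crank the rack stage until its pointer meets the index

### The arm

A 7-joint arm with a two-finger parallel gripper is mounted at the origin on the work surface. World frame = base frame: x ahead of the robot, y to its left, z up, the work surface at z = 0. Lengths are in mm, angles in rad, forces in N, time in s.
With the tool pointing down it reaches from about 400 to 875 mm from the base axis. Payload 4.4 kg.
Tool frame: the origin (TCP) lies where the fingers leave the gripper's body, on its centre line; the fingertips stand 73 mm ahead of it and the grasp point (between the pads) lies 54 mm ahead of it; z points along the fingers, y is the line along which they close (so a half turn about z gives the same grasp; the last joint's range is limited). The gripper opens to 85 mm and grips with 20 to 120 N. Pads are 22 mm wide; open, the fingers measure 114 mm over their backs; the gripper's body (76 mm by 85 mm) begins 54 mm behind the grasp point. The pads swing forward as they close: fully open they stand 13 mm farther back than shut.
Start: joints at [1.191, 0.628, 0.038, 1.517, -0.027, 0.996, -0.02], TCP at [200.664, -618.264, 303.913] pointing down, gripper open.
Joint ranges: [-3.06, 3.06], [-0.37, 2.12], [-1.25, 1.32], [0.18, 2.47], [-1.1, 4.24], [0.23, 1.98], [-2.94, 2.94]. Speed limits (rad/s): [2.57, 2.57, 3.14, 3.14, 3.14, 3.14, 3.14].

### API

Orientations are given as [roll, pitch, yaw] about the fixed x, y, z axes, in that order (R = Rz(yaw) Ry(pitch) Rx(roll)).
In Python, from cell import ctrl gives the robot as it stands.
- The arm moves only by the tool send_rows, never from a script. Its argument "rows" is a list that holds one entry, the list of rows, each a list of 6 numbers: the shift along the tool's x, y, z in cm, then the turn, a rotation vector about the tool's x, y, z in rad. In form: [[[tx, ty, tz, wx, wy, wz], ...]]. A call has 1 to 10 rows; each row is the pose to reach, as a shift and turn from the pose commanded when the call began, along the tool's axes at that moment; what a row does not reach only later rows make up. A row lasts 1/10 s, in which the tool goes at most 50 mm and 8.59 degrees, less where a joint would pass 70% of its speed; a pose out of reach is approached as far as the arm can. A call with a gripper value outside its range is refused whole. "grip" is the closure in counts, from 0 (fully open) to 255 (shut), set as the call begins (left out, the last holds). The fingers move at their own pace and stop on an object; the grip force is fixed at half the most. Time passes only in rows, so rows that repeat a pose let the fingers close. It gives the time, the measured TCP pose, the force, the opening and the grip force at its end, in the units of the state.
- ctrl.read_state(): the state, without advancing time (a new reading comes with each control period).
- ctrl.get_image(name): name is "side" or "top" or "wrist"; returns a dict with "pixels" (384x512x3 uint8, red, green, blue), "fx", "fy", "cx", "cy" (pixels), "D" ([k1, k2, p1, p2, k3] as OpenCV has them; the pictures are not rectified), "extrinsics" (4x4, takes a point from camera to world coordinates); the wrist camera has in their place "mount" (4x4, takes a point from camera to tool coordinates, whose origin is the TCP and whose axes are the flange's). Camera axes: x right, y up, looking along -z (the intrinsics and any distortion apply to the point x, -y, -z); pixel columns grow to the right and rows downward; lengths in mm; the calibration is good to about 2 mm. A picture is of the moment at which its call begins: read the wrist's pose just before it. There is no depth.
- ctrl.finish_job(): hands the job in; it is judged then, once.
The state is a dict: "clock": time; "qpos": joint angles; "qd": joint speeds; "tau": joint torques, N m; "eef_pos": TCP position; "tool_rot": TCP orientation; "force": force on the tool from outside, world axes, zero at the start; "torque": the same for the moment, N m; "width": finger opening in mm; "gripper_force": force on a finger pad.
Only numpy, scipy, OpenCV 4.12 (cv2) and the standard library are available. Lean on these libraries where they do the work, as an engineer would, in place of code of your own. Each camera call takes 0.05 s, during which the arm holds its last target. There are 200 camera calls.

### The job

Crank the black handwheel, taking fresh grips as the tall column beside it requires, until the carriage's steel pointer stands in line with the pointer on the index post (the post with the cone, not the one with the round lens) to within about 3 mm, then let go of the wheel. Move the carriage only by the wheel, never by touching it, and leave the loose things around the stage (mirror mount, screwdriver, bottle, valve) where they are.

Things in the scene. Friction and masses are not known exactly. Their poses are not given: they have to be found in the camera images.
- stage: Fixed rack-and-pinion translation stage, aluminium and grey. Origin on the table under the handwheel axis, z up; its x axis points from the wheel to the rail, its y axis runs along the rail. Gearbox 95 x 95 mm, 90 mm high, below the wheel (the wheel's clear space underneath starts there). Rail 270 mm long, 40 mm high, centred 150 mm along +x.
- wheel_hub (a point): Centre of the black three-spoke handwheel, which lies flat (axis vertical), 140 mm above the table. Rim centre line at radius 78 mm and at this same height; rim is a round bar 16 mm thick; hub radius 20 mm, top of hub 14 mm above this point; spokes 13 mm wide, 9 mm thick.
- wheel (a joint): Handwheel angle, rad, positive anticlockwise seen from above, range -8.4 to 8.4. At angle t the spokes point at t, t + 120 deg and t + 240 deg from the stage's x axis. The wheel is stiff (about 0.4 N m, 5 N at the rim) and stays where it is left. Each rad moves the carriage 10 mm along the stage's +y (63 mm a turn).
- carriage_tip (a point): Tip of the steel cone on the carriage, 84 mm above the table; the carriage (74 x 56 mm aluminium block on the rail, sample plate on top, up to 102 mm high) points it along the stage's +x.
- index: Fixed index post on the rail's far side, 93 mm high, dark square head with a steel cone pointing back at the rail (tip 25 mm along its -x, 84 mm high). Origin on the table under the post; axes parallel to the stage's. Stands 40 to 50 mm to either side of the rail's middle. The tips are level when the carriage tip has y = 0 in this frame (10 mm gap in x remains).
- lens_post: Fixed post like the index post, but with an upright round lens 44 mm across, 122 mm high overall; not the target.
- column: Fixed square aluminium column, 60 x 60 mm, with a steel pressure cell on top, 295 mm high overall; stands on one side of the wheel (stage's +y or -y), 130 mm from the wheel axis, its face 14 mm from the rim, so the gripper cannot pass it. Origin at its foot's centre.
- switch_box: Fixed yellow stop-switch box, 60 x 60 mm, 70 mm high, on the side of the wheel away from the column; lower than the wheel. Origin at its foot's centre.
- mirror_mount: Loose dark mirror mount, 34 x 50 mm, 60 mm high. Origin under its centre. Leave alone.
- screwdriver: Loose screwdriver, 170 mm long, lying. Leave alone.
- bottle: Loose small amber bottle, 36 mm across, 70 mm high. Origin under its centre. Leave alone.
- valve: Loose steel valve with brass ends, 28 x 120 mm, 48 mm high. Origin under its centre. Leave alone.
- carriage: The moving carriage itself: 74 x 56 mm aluminium block with an upright sample plate, 60 mm high overall; origin under its centre, 42 mm above the table. Do not touch it.
Not all that is in view belongs to the job. Leave any pink look-alike of the index alone.

How it is judged (in metres and radians):
At the end, for the whole second after the job is handed in: The carriage's pointer tip is within 3.5 mm of the index post's pointer measured along the rail, the wheel is still and let go (y of carriage_tip in the frame of index between -0.0035 and 0.0035 m and velocity of joint wheel between -0.05 and 0.05 rad/s and contact force between each of the arm, the fingers and wheel below 0.1 N); the robot touches nothing.
It fails at once if the robot pushes on the carriage (over 2 N) (contact force between any of the fingers, the arm and carriage above 2 N).
It fails at once if a loose bystander is moved by more than 30 mm (distance of any of mirror_mount, screwdriver, bottle, valve from where it was at the start of the episode above 0.03 m).
It also fails if it takes over 72 s, if anything falls off the work surface, if the arm or the gripper's body presses on something with over 40 N, if the wrist force passes 120 N, or if a joint passes its speed limit or range.

## Working session

There is one attempt and no reset: what is moved stays moved. The work goes in short steps, Python scripts to look and compute and a tool call to move; the robot and the scene stay as the last step left them, time stands still between calls to the robot, and variables do not carry over. Pictures are saved under pics/ and viewed, at most 10 in all, crops included, and the job is handed in when it is done.

Besides the shell and the picture viewer there is one more tool, called after "Call:" in YAML: its name, and indented under it one key for each argument. send_rows: Moves the arm, as the interface text tells. Its arguments: {"type":"object","properties":{"rows":{"type":"array","items":{"type":"array","items":{"type":"array","items":{"type":"number"}}}},"grip":{"type":"number"}},"required":["rows"]}

```bash
ls; mkdir -p pics
python3 - <<'E'
from cell import ctrl
import cv2,numpy as np
s=ctrl.read_state();print(s)
for n in ["top","side","wrist"]:
    im=ctrl.get_image(n);cv2.imwrite(f"pics/{n}0.png",im["pixels"][...,::-1]);np.save(f"pics/{n}0.npy",im,allow_pickle=True)
    print(n,{k:(np.round(v,3).tolist() if k!="pixels" else 0) for k,v in im.items()})
E
```

```text
pics
{'clock': 0.0, 'qpos': array([ 1.19117406,  0.62935718,  0.03841878,  1.51837287, -0.02699622,
        0.99626974, -0.01998979]), 'qd': array([-0.00031037, -0.00110771,  0.00146442, -0.00026655, -0.00073452,
        0.00097849, -0.00209389]), 'tau': array([-2.03137593e-04, -5.63400793e+01,  1.22599360e+00, -1.93447387e+01,
        1.10557958e-02,  1.04357812e-02,  5.95713516e-06]), 'eef_pos': array([ 200.54421342, -617.78248311,  302.97980205]), 'tool_rot': array([-3.13970287e+00,  1.50134087e-05,  3.13853178e-01]), 'force': array([-0.00145527,  0.11120902,  0.28283846]), 'torque': array([ 0.0048952 ,  0.00722632, -0.04411108]), 'gripper_force': 0.0, 'width': 85.3915520970238}
top {'pixels': 0, 'fx': 410.478, 'fy': 410.478, 'cx': 250.731, 'cy': 193.844, 'D': [-0.152, 0.0, 0.0, 0.0, 0.0], 'extrinsics': [[-0.011, 0.99, -0.143, 485.715], [-0.999, -0.017, -0.038, 19.801], [-0.04, 0.143, 0.989, 861.801], [0.0, 0.0, 0.0, 1.0]]}
side {'pixels': 0, 'fx': 380.943, 'fy': 380.943, 'cx': 255.069, 'cy': 184.699, 'D': [0.008, 0.0, 0.0, 0.0, 0.0], 'extrinsics': [[0.943, 0.191, -0.272, 389.247], [-0.332, 0.586, -0.739, -576.031], [0.018, 0.788, 0.616, 587.933], [0.0, 0.0, 0.0, 1.0]]}
wrist {'pixels': 0, 'fx': 272.601, 'fy': 272.601, 'cx': 249.559, 'cy': 192.376, 'D': [0.02, 0.0, 0.0, 0.0, 0.0], 'mount': [[-0.001, 0.945, 0.326, 83.455], [1.0, 0.001, 0.0, -1.208], [-0.0, 0.326, -0.945, -69.996], [0.0, 0.0, 0.0, 1.0]]}
```

View pics/top0.png

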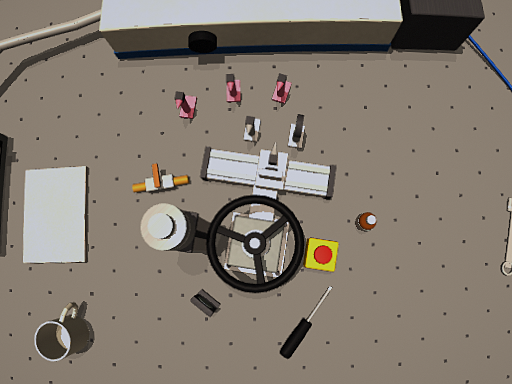

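View pics/side0.png

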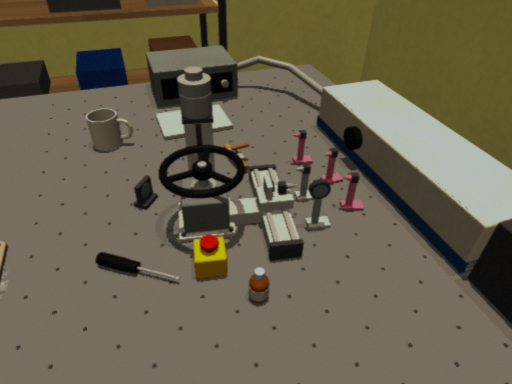

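The top view shows the wheel at (255,243), the column to its left at (170,228), the rail from (205,163) to (333,180), the carriage tip near (275,145), the index post at (252,128) and the lens post at (297,130). The side view agrees. Next I'll zoom in to measure.

```bash
python3 - <<'E'
import cv2
a=cv2.imread("pics/top0.png")[105:305,180:345]
b=cv2.imread("pics/top0.png")[105:200,190:345]
cv2.imwrite("pics/c1.png",cv2.resize(b,None,fx=5,fy=5,interpolation=cv2.INTER_CUBIC))
E
cat > h.py <<'E'
import numpy as np,cv2
from cell import ctrl
def ray(im,uv,E=None):
    K=np.array([[im["fx"],0,im["cx"]],[0,im["fy"],im["cy"]],[0,0,1]])
    p=cv2.undistortPoints(np.array([[uv]],float),K,np.array(im["D"],float))[0,0]
    E=np.array(im["extrinsics"] if E is None else E)
    d=E[:3,:3]@np.array([p[0],-p[1],-1]); return E[:3,3],d
def plane(im,uv,z,E=None):
    o,d=ray(im,uv,E); return (o+d*(z-o[2])/d[2])[:2]
def load(n): return np.load(f"pics/{n}.npy",allow_pickle=True).item()
def proj(im,P,E=None):
    K=np.array([[im["fx"],0,im["cx"]],[0,im["fy"],im["cy"]],[0,0,1]])
    E=np.array(im["extrinsics"] if E is None else E)
    c=(np.array(P,float)-E[:3,3])@E[:3,:3]; c=c*[1,-1,-1]
    return cv2.projectPoints(c.reshape(-1,1,3),np.zeros(3),np.zeros(3),K,np.array(im["D"],float))[0].reshape(-1,2)
E
python3 - <<'E'
from h import *
im=load("top0");px=im["pixels"]
# dark rim mask, wheel
dark=((px.max(2)<45)*255).astype(np.uint8)
roi=np.zeros_like(dark);roi[190:298,203:308]=255
dark&=roi
c,_=cv2.findContours(dark,cv2.RETR_EXTERNAL,cv2.CHAIN_APPROX_NONE)
c=max(c,key=cv2.contourArea)[:,0,:]
P=np.array([plane(im,p,140) for p in c[::2].astype(float)])
# robust circle fit r=86
from scipy.optimize import least_squares
r=least_squares(lambda q:np.hypot(*(P-q[:2]).T)-q[2],[*P.mean(0),86],loss="soft_l1")
print("hub",r.x, np.median(abs(r.fun)))
for nm,uv in dict(hubtop=(255,243)).items(): print(nm,plane(im,uv,154))
# yellow box
m=((px[...,0]>150)&(px[...,1]>140)&(px[...,2]<80)).astype(np.uint8)
m[:230]=0;
ys,xs=np.nonzero(m);print("box",xs.mean(),ys.mean())
E
```

```text
hub [503.31603484  41.89770855  84.8848027 ] 0.4877699245309799
hubtop [503.02247899  40.8206786 ]
box 320.85714285714283 254.34957983193277
```

View pics/c1.png

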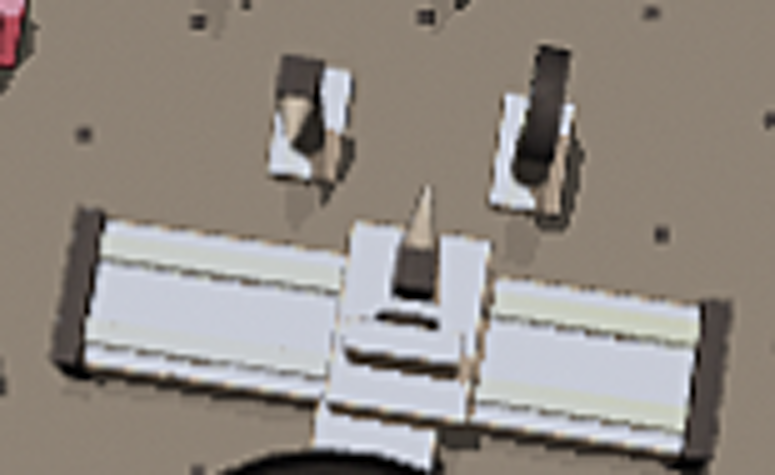

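The crop shows the carriage tip at crop (428,186), the index tip near (299,147), and the rail end corners at (80,208), (57,365), (733,300) and (710,465).

Run:
```python
from h import *
im=load("top0")
f=lambda x,y:((x+.5)/5-.5+190,(y+.5)/5-.5+105)
T={k:plane(im,f(*v),40) for k,v in dict(TL=(80,208),BL=(57,365),TR=(733,300),BR=(710,465)).items()}
y=(T['TL']+T['BL']-T['TR']-T['BR'])/2;print(T,np.linalg.norm(y))
yaw=np.arctan2(-y[0],y[1])
for a,b in [('TL','TR'),('BL','BR')]:
    d=T[a]-T[b];print(np.degrees(np.arctan2(-d[0],d[1])))
ex=np.array([np.cos(yaw),np.sin(yaw)]);ey=np.array([-ex[1],ex[0]])
ct=plane(im,f(428,186),84);it=plane(im,f(299,147),84)
hub=np.array([503.3,41.6])
print("yaw",yaw,np.degrees(yaw),"ct",ct,"it",it,"dy",ey@(it-ct),"dx",ex@(it-ct))
mid=sum(T.values())/4
for n,p in dict(mid=mid,ct=ct,it=it).items(): print(n,ex@(p-hub),ey@(p-hub))
c=(im["pixels"]);
# spokes: brightness on circle r=45 z=144
a=np.arange(0,360,3);P=[[*(hub+45*np.array([np.cos(np.radians(t)+yaw),np.sin(np.radians(t)+yaw)])),144] for t in a]
uv=proj(im,P)
print([(int(t),int(c[int(round(v)),int(round(u))].max())) for t,(u,v) in zip(a,uv) if c[int(round(v)),int(round(u))].max()<70])
for n,uv,z in [("box",(320.9,254.3),70),("cell",(160,226),295),("mm",(205,302),60),("sdtip",(330,288),5),("sdh",(294,339),15),("bottle",(370,219),70),("valve",(160,183),30),("lens",(299,120),100)]:
    p=plane(im,uv,z);print(n,p,ex@(p-hub),ey@(p-hub))
```

```text
{'TL': array([706.53154471, 144.2812714 ]), 'BL': array([640.37211278, 153.32471088]), 'TR': array([ 662.36031916, -123.84299138]), 'BR': array([ 594.52174015, -111.58685301])} 270.29200906185525
-9.354972802525381
-9.819362433657908
yaw -0.16730598918663594 -9.585927067655629 ct [700.45643216   0.93363675] it [717.38059517  51.19091832] dy 52.373860275926425 dx 8.31867806057355
mid 149.92384788526235 -1.1050929765278041
ct 201.17556043951137 -7.266754670673348
it 209.49423850008492 45.107105605253075
[(69, 53), (72, 27), (75, 39), (78, 39), (81, 40), (84, 34), (189, 37), (192, 31), (195, 39), (198, 40), (201, 38), (204, 15), (282, 65), (303, 64), (309, 59), (312, 24), (315, 42), (318, 39), (321, 37), (324, 31), (327, 69)]
box [481.55671665 -82.46951265] -0.7788117736317791 -125.95796041081059
cell [524.4894226  169.82017607] -0.4585111041417936 129.95843546947538
mm [392.11978818 141.76379469] -126.30773146591376 80.2507460403955
sdtip [ 411.73841671 -107.87695503] -65.39122258568817 -162.63723936532378
sdh [311.15128489 -31.4753604 ] -177.2967480676745 -104.05287185237725
bottle [ 547.43035648 -180.20937149] 80.45131506119847 -211.36336378280168
valve [632.57290786 241.68077355] 94.14910281656957 218.81441243440284
lens [738.76469212 -45.62179815] 246.70163750668752 -46.79279174047702
```

Geometry agrees with the spec: dx is 8 mm against 10 nominal, and the rail is 270 mm long. The carriage has to move about +52 mm, which is +5.2 rad. The spokes are at 77°, 197° and 317°. I'll push a spoke from behind with closed fingers, keeping the tool at a fixed orientation aligned with the stage.

Call:
send_rows:
  rows:
    - [[3.25,-2.6,0,0,0,0.048],[6.5,-5.2,0,0,0,0.096],[9.75,-7.8,0,0,0,0.144],[13,-10.4,0,0,0,0.192],[16.25,-13,0,0,0,0.24],[19.5,-15.6,0,0,0,0.289],[22.75,-18.2,0,0,0,0.337],[26,-20.8,0,0,0,0.385],[29.25,-23.4,0,0,0,0.433],[32.5,-26,0,0,0,0.481]]
  grip: 255

```text
clock: 1.15
eef_pos: [430.2, -269.1, 303.9]
tool_rot: [-3.142, 0.0, -0.169]
force: [0.5, -0.1, 0.1]
width: -0.5
gripper_force: 0.0
```

Call:
send_rows:
  rows:
    - [[-0.2,-3.4,0,0,0,0],[-0.4,-6.8,0,0,0,0],[-0.6,-10.2,0,0,0,0],[-0.8,-13.5,0,0,0,0],[-1,-16.9,0,0,0,0],[-1.2,-20.3,0,0,0,0],[-1.5,-23.7,0,0,0,0],[-1.7,-27,0,0,0,0],[-1.9,-30.4,0,0,0,0],[-2.1,-33.8,0,0,0,0]]

```text
clock: 2.15
eef_pos: [465.0, 67.5, 303.9]
tool_rot: [3.142, 0.0, -0.167]
force: [0.2, -1.0, 0.5]
width: 0.2
gripper_force: 0.0
```

Run:
```python
from h import *
s=ctrl.read_state();print(s["clock"],s["eef_pos"],s["tool_rot"],s["force"],s["width"])
im=ctrl.get_image("wrist");cv2.imwrite("pics/w1.png",im["pixels"][...,::-1]);np.save("pics/w1.npy",im,allow_pickle=True)
```

```text
2.15 [464.99590391  67.47087713 303.89058698] [ 3.14152615e+00  1.46606986e-05 -1.67311236e-01] [ 0.20221653 -0.97669052  0.54942814] 0.1865746876185996
```

View pics/w1.png

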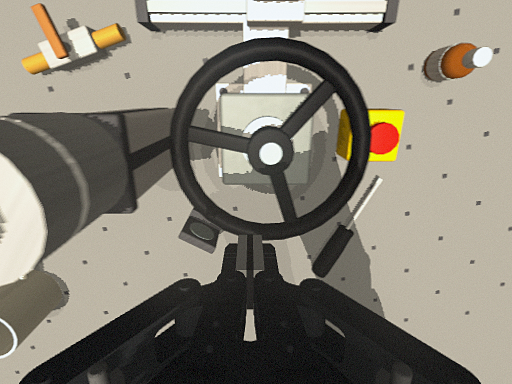

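The wrist view shows the hub at (271,152), a spoke at the lower right (290,215), and the fingertips at (250,260) above the gap behind that spoke. Now I descend and push.

Call:
send_rows:
  rows:
    - [[0,0,3,0,0,0],[0,0,6,0,0,0],[0,0,8,0,0,0],[0,0,9,0,0,0],[0,0,10,0,0,0],[0,0,11.2,0,0,0],[0,0,11.2,0,0,0]]

```text
clock: 2.9
eef_pos: [464.8, 66.0, 191.3]
tool_rot: [3.141, 0.001, -0.167]
force: [-0.2, -0.4, -0.7]
width: 0.5
gripper_force: 0.0
```

Run:
```python
from h import *
s=ctrl.read_state();print(s["clock"],s["eef_pos"],s["force"])
for a0 in (155,245,335):
    a=np.radians(a0+9*np.arange(1,11));b=np.radians(a0)
    print(a0,[[round(4.5*(np.cos(t)-np.cos(b)),1),round(-4.5*(np.sin(t)-np.sin(b)),1),0,0,0,0] for t in a])
```

```text
2.9 [464.83075588  65.98060901 191.27473891] [-0.19119521 -0.37617457 -0.65993638]
155 [[np.float64(-0.2), np.float64(0.7), 0, 0, 0, 0], [np.float64(-0.4), np.float64(1.4), 0, 0, 0, 0], [np.float64(-0.4), np.float64(2.1), 0, 0, 0, 0], [np.float64(-0.3), np.float64(2.8), 0, 0, 0, 0], [np.float64(-0.2), np.float64(3.4), 0, 0, 0, 0], [np.float64(0.1), np.float64(4.1), 0, 0, 0, 0], [np.float64(0.5), np.float64(4.7), 0, 0, 0, 0], [np.float64(1.0), np.float64(5.2), 0, 0, 0, 0], [np.float64(1.6), np.float64(5.6), 0, 0, 0, 0], [np.float64(2.2), np.float64(6.0), 0, 0, 0, 0]]
245 [[np.float64(0.7), np.float64(0.2), 0, 0, 0, 0], [np.float64(1.4), np.float64(0.4), 0, 0, 0, 0], [np.float64(2.1), np.float64(0.4), 0, 0, 0, 0], [np.float64(2.8), np.float64(0.3), 0, 0, 0, 0], [np.float64(3.4), np.float64(0.2), 0, 0, 0, 0], [np.float64(4.1), np.float64(-0.1), 0, 0, 0, 0], [np.float64(4.7), np.float64(-0.5), 0, 0, 0, 0], [np.float64(5.2), np.float64(-1.0), 0, 0, 0, 0], [np.float64(5.6), np.float64(-1.6), 0, 0, 0, 0], [np.float64(6.0), np.float64(-2.2), 0, 0, 0, 0]]
335 [[np.float64(0.2), np.float64(-0.7), 0, 0, 0, 0], [np.float64(0.4), np.float64(-1.4), 0, 0, 0, 0], [np.float64(0.4), np.float64(-2.1), 0, 0, 0, 0], [np.float64(0.3), np.float64(-2.8), 0, 0, 0, 0], [np.float64(0.2), np.float64(-3.4), 0, 0, 0, 0], [np.float64(-0.1), np.float64(-4.1), 0, 0, 0, 0], [np.float64(-0.5), np.float64(-4.7), 0, 0, 0, 0], [np.float64(-1.0), np.float64(-5.2), 0, 0, 0, 0], [np.float64(-1.6), np.float64(-5.6), 0, 0, 0, 0], [np.float64(-2.2), np.float64(-6.0), 0, 0, 0, 0]]
```

Call:
send_rows:
  rows:
    - [[-0.2,0.7,0,0,0,0],[-0.4,1.4,0,0,0,0],[-0.4,2.1,0,0,0,0],[-0.3,2.8,0,0,0,0],[-0.2,3.4,0,0,0,0],[0.1,4.1,0,0,0,0],[0.5,4.7,0,0,0,0],[1.0,5.2,0,0,0,0],[1.6,5.6,0,0,0,0],[2.2,6.0,0,0,0,0]]

```text
clock: 3.9
eef_pos: [473.3, 5.8, 191.9]
tool_rot: [-3.139, 0.008, -0.164]
force: [-7.2, 8.7, -1.6]
width: 0.1
gripper_force: 4.4
```

Run:
```python
from h import *
s=ctrl.read_state();print(s["clock"],s["eef_pos"],s["force"])
im=ctrl.get_image("side");cv2.imwrite("pics/s1.png",im["pixels"][60:300,100:380,::-1].repeat(2,0).repeat(2,1))
```

```text
3.9 [473.34606654   5.78864471 191.89322435] [-7.23125813  8.66371408 -1.61187484]
```

View pics/s1.png

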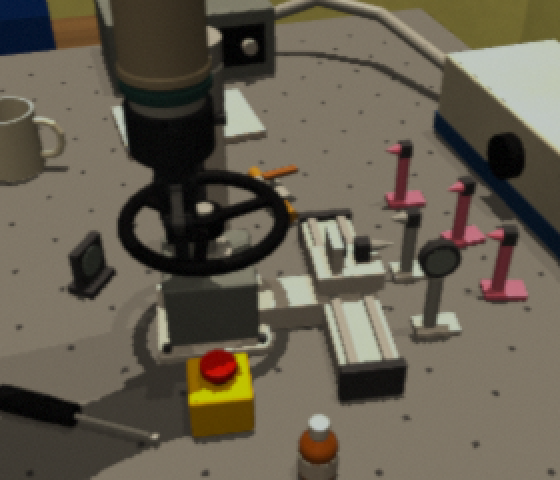

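The fingers are in the wheel at about crop (190,220) and the carriage has moved along the rail, so the push works. Contact force is about 11 N. Continuing.

Call:
send_rows:
  rows:
    - [[0.7,0.2,0,0,0,0],[1.4,0.4,0,0,0,0],[2.1,0.4,0,0,0,0],[2.8,0.3,0,0,0,0],[3.4,0.2,0,0,0,0],[4.1,-0.1,0,0,0,0],[4.7,-0.5,0,0,0,0],[5.2,-1.0,0,0,0,0],[5.6,-1.6,0,0,0,0],[6.0,-2.2,0,0,0,0]]

```text
clock: 4.95
eef_pos: [533.3, 11.2, 191.1]
tool_rot: [3.135, 0.013, -0.17]
force: [-9.6, -7.6, 0.8]
width: -0.1
gripper_force: 5.2
```

Call:
send_rows:
  rows:
    - [[0.2,-0.7,0,0,0,0],[0.4,-1.4,0,0,0,0],[0.4,-2.1,0,0,0,0],[0.3,-2.8,0,0,0,0],[0.2,-3.4,0,0,0,0],[0.2,-3.4,0,0,0,0]]

```text
clock: 5.55
eef_pos: [546.3, 43.3, 192.2]
tool_rot: [3.136, 0.001, -0.17]
force: [0.8, -7.5, -1.8]
width: 0.0
gripper_force: 3.4
```

Run:
```python
from h import *
s=ctrl.read_state();print(s["clock"],s["eef_pos"],s["force"])
```

```text
5.55 [546.26272086  43.27166    192.16139345] [ 0.82784322 -7.54620544 -1.81135867]
```

Call:
send_rows:
  rows:
    - [[0,0.7,0,0,0,0],[0,1.3,0,0,0,0],[0,1.3,-3,0,0,0],[0,1.3,-7,0,0,0],[0,1.3,-11,0,0,0],[4,1,-11.2,0,0,0],[8,0.5,-11.2,0,0,0],[12,0,-11.2,0,0,0],[16,-0.5,-11.2,0,0,0],[18,-1,-11.2,0,0,0]]

```text
clock: 6.55
eef_pos: [728.9, 27.0, 304.1]
tool_rot: [-3.141, -0.002, -0.168]
force: [0.6, -0.4, -0.2]
width: -0.3
gripper_force: 0.0
```

Call:
send_rows:
  rows:
    - [[0,0,0,0,0,0],[0,0,0,0,0,0],[0,0,0,0,0,0],[0,0,0,0,0,0]]

```text
clock: 6.95
eef_pos: [725.5, 28.1, 304.6]
tool_rot: [-3.141, 0.0, -0.167]
force: [-0.3, -0.0, -0.1]
width: -0.0
gripper_force: 0.0
```

Run:
```python
from h import *
s=ctrl.read_state();print(s["clock"],s["eef_pos"],s["tool_rot"],s["force"])
im=ctrl.get_image("wrist");im["st"]=s;np.save("pics/w2.npy",im,allow_pickle=True)
cv2.imwrite("pics/w2.png",im["pixels"][...,::-1])
t=ctrl.get_image("top");np.save("pics/top2.npy",t,allow_pickle=True)
```

```text
6.95 [725.54970422  28.06409453 304.57088699] [-3.14138808e+00  1.47626414e-04 -1.67189408e-01] [-0.28271986 -0.04757813 -0.05821704]
```

View pics/w2.png

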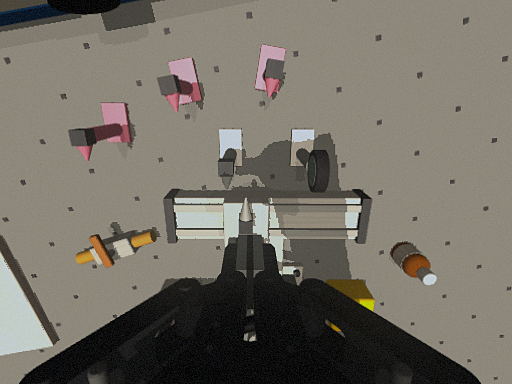

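The wrist view shows the index tip near (227,186) and the carriage tip near (246,198). I'll refine these with a crop.

```bash
cat >> h.py <<'E'
from scipy.spatial.transform import Rotation as R
def wE(im):
    s=im["st"];E=np.eye(4);E[:3,:3]=R.from_euler("xyz",s["tool_rot"]).as_matrix();E[:3,3]=s["eef_pos"];return E@np.array(im["mount"])
HUB=np.array([503.3,41.6]);YAW=-.1673
ex=np.array([np.cos(YAW),np.sin(YAW)]);ey=np.array([-ex[1],ex[0]])
def st(p): return np.round([ex@(p-HUB),ey@(p-HUB)],1)
E
python3 - <<'E'
from h import *
im=load("w2");c=im["pixels"][155:225,195:285,::-1]
cv2.imwrite("pics/c2.png",cv2.resize(c,None,fx=8,fy=8,interpolation=cv2.INTER_CUBIC))
for n,uv in dict(it=(227,186),ct=(246,198)).items(): print(n,st(plane(im,uv,84,wE(im))))
# rail direction check
for uv in [(166,190),(369,191)]: print(st(plane(im,uv,40,wE(im))))
E
```

```text
it [211.6  49.7]
ct [197.3  28.6]
[192.2 132.5]
[ 190.6 -129.7]
```

View pics/c2.png

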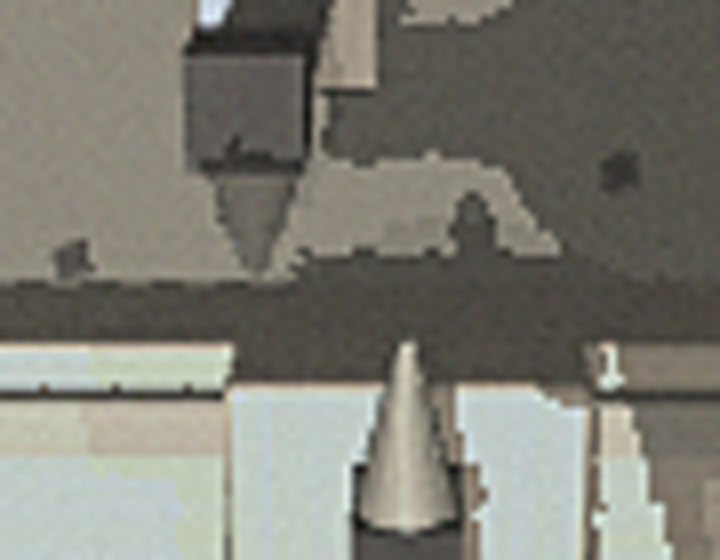

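Run:
```python
from h import *
im=load("w2")
for n,uv in dict(it=(227.06,188.56),ct=(245.56,197.06)).items(): print(n,st(plane(im,uv,84,wE(im))))
t=load("top2");cv2.imwrite("pics/c3.png",cv2.resize(t["pixels"][100:300,160:350,::-1],None,fx=3,fy=3,interpolation=cv2.INTER_CUBIC))
```

```text
it [208.6  49.7]
ct [198.4  29. ]
```

View pics/c3.png

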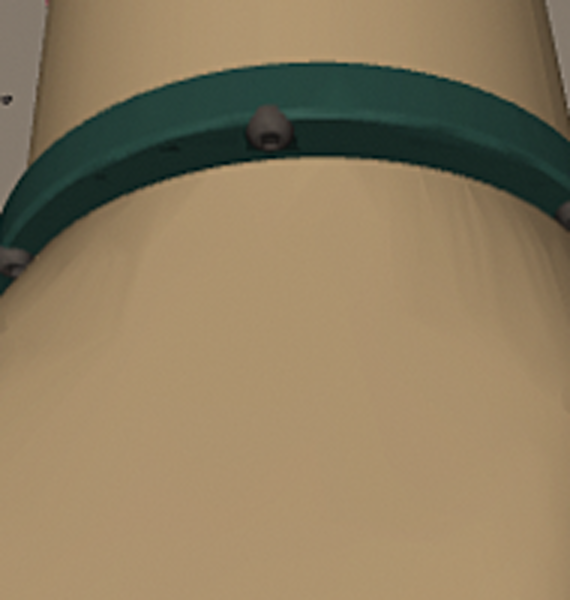

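The arm hides the stage in the top view. From the wrist view, 20.7 mm (2.07 rad, 119°) is still to go. I'll move above the gap behind the spoke at about 265° and check the spoke angles numerically.

Call:
send_rows:
  rows:
    - [[-3,0.5,0,0,0,0],[-6,1,0,0,0,0],[-9,1.5,0,0,0,0],[-12,2,0,0,0,0],[-15,2.5,0,0,0,0],[-18,3.1,0,0,0,0],[-21,3.7,0,0,0,0],[-24,4.4,0,0,0,0],[-26.1,4.8,0,0,0,0],[-26.1,4.8,0,0,0,0]]

```text
clock: 8.05
eef_pos: [457.8, 24.0, 304.3]
tool_rot: [3.141, 0.002, -0.167]
force: [0.5, 0.1, -0.4]
width: 0.0
gripper_force: 0.0
```

Run:
```python
from h import *
s=ctrl.read_state();print(s["clock"],s["eef_pos"],st(s["eef_pos"][:2]),s["qd"].round(3))
im=ctrl.get_image("wrist");im["st"]=s;np.save("pics/w3.npy",im,allow_pickle=True);c=im["pixels"]
for r in (35,52,60):
    a=np.arange(0,360,3)
    P=[[*(HUB+r*np.array([np.cos(np.radians(t)+YAW),np.sin(np.radians(t)+YAW)])),144] for t in a]
    print(r,[int(t) for t,(u,v) in zip(a,proj(im,P,wE(im))) if 0<=v<384 and 0<=u<512 and c[int(v+.5)%384,int(u+.5)%512].max()<75])
```

```text
8.05 [457.84403307  24.02801232 304.3465262 ] [-41.9 -24.9] [ 0.004  0.039 -0.001 -0.095 -0.002 -0.017  0.005]
35 [30, 33, 36, 39, 42, 45, 48, 51, 90, 147, 150, 153, 156, 159, 162, 165, 270, 273, 276, 279, 282, 285, 288]
52 [27, 30, 33, 36, 39, 42, 45, 153, 156, 159, 162, 273, 276, 279, 282, 285]
60 [36, 39, 42, 45, 75, 78, 81, 153, 156, 159, 162, 273, 276, 279, 282]
```

The spokes are at about 38°, 157° and 278°. I'll descend and push the 278° spoke round by about 105°, then measure again.

Call:
send_rows:
  rows:
    - [[0,0,3,0,0,0],[0,0,6,0,0,0],[0,0,8,0,0,0],[0,0,9,0,0,0],[0,0,10,0,0,0],[0,0,11.2,0,0,0],[0,0,11.2,0,0,0]]

```text
clock: 8.8
eef_pos: [461.3, 24.2, 191.2]
tool_rot: [3.141, 0.001, -0.167]
force: [-0.5, 0.3, -0.5]
width: 0.1
gripper_force: 0.0
```

Run:
```python
from h import *
s=ctrl.read_state();print(s["clock"],s["eef_pos"],st(s["eef_pos"][:2]),s["force"])
for a0,n,d in ((210,10,8),(290,10,7.5)):
    a=np.radians(a0+d*np.arange(1,n+1));b=np.radians(a0)
    print(a0,[[float(round(4.5*(np.cos(t)-np.cos(b)),1)),float(round(-4.5*(np.sin(t)-np.sin(b)),1))] for t in a])
```

```text
8.8 [461.28640553  24.23875092 191.24918341] [-38.5 -24.1] [-0.46054314  0.34651919 -0.4859851 ]
210 [[0.4, 0.5], [0.8, 1.0], [1.3, 1.4], [1.8, 1.7], [2.4, 2.0], [3.0, 2.2], [3.6, 2.2], [4.2, 2.2], [4.8, 2.2], [5.4, 2.0]]
290 [[0.5, -0.2], [1.0, -0.5], [1.5, -0.9], [1.9, -1.3], [2.3, -1.8], [2.5, -2.3], [2.8, -2.9], [2.9, -3.4], [3.0, -4.0], [2.9, -4.6]]
```

Call:
send_rows:
  rows:
    - [[0.4,0.5,0,0,0,0],[0.8,1.0,0,0,0,0],[1.3,1.4,0,0,0,0],[1.8,1.7,0,0,0,0],[2.4,2.0,0,0,0,0],[3.0,2.2,0,0,0,0],[3.6,2.2,0,0,0,0],[4.2,2.2,0,0,0,0],[4.8,2.2,0,0,0,0],[5.4,2.0,0,0,0,0]]

```text
clock: 9.8
eef_pos: [504.5, -3.9, 190.4]
tool_rot: [3.14, 0.016, -0.166]
force: [-14.3, 1.2, 4.0]
width: 0.3
gripper_force: 6.2
```

Call:
send_rows:
  rows:
    - [[0.5,-0.2,0,0,0,0],[1.0,-0.5,0,0,0,0],[1.5,-0.9,0,0,0,0],[1.9,-1.3,0,0,0,0],[2.3,-1.8,0,0,0,0],[2.5,-2.3,0,0,0,0],[2.8,-2.9,0,0,0,0],[2.9,-3.4,0,0,0,0],[3.0,-4.0,0,0,0,0],[2.9,-4.6,0,0,0,0]]

```text
clock: 10.8
eef_pos: [543.2, 29.8, 190.3]
tool_rot: [3.132, 0.009, -0.171]
force: [-6.6, -14.5, -1.3]
width: 0.2
gripper_force: 6.1
```

Call:
send_rows:
  rows:
    - [[0,0,0,0,0,0],[0,0,0,0,0,0]]

```text
clock: 11.0
eef_pos: [545.4, 31.8, 190.8]
tool_rot: [3.136, 0.004, -0.17]
force: [-2.4, -8.9, -2.0]
width: -0.3
gripper_force: 3.7
```

Run:
```python
from h import *
s=ctrl.read_state();print(s["clock"],s["eef_pos"],st(s["eef_pos"][:2]),s["force"])
```

```text
11.0 [545.40691566  31.83380378 190.84969478] [43.1 -2.6] [-2.36912731 -8.87963536 -2.01976484]
```

Backing off and hovering to measure.

Call:
send_rows:
  rows:
    - [[0,0.7,0,0,0,0],[0,1.3,0,0,0,0],[0,1.3,-3,0,0,0],[0,1.3,-7,0,0,0],[0,1.3,-11,0,0,0],[4,0.5,-11.2,0,0,0],[8,-0.3,-11.2,0,0,0],[12,-1.1,-11.2,0,0,0],[16,-1.8,-11.2,0,0,0],[17.7,-2,-11.2,0,0,0]]

```text
clock: 12.0
eef_pos: [728.1, 26.7, 303.5]
tool_rot: [-3.14, -0.002, -0.167]
force: [0.3, -0.6, -0.1]
width: -0.3
gripper_force: 0.0
```

Call:
send_rows:
  rows:
    - [[0,0,0,0,0,0],[0,0,0,0,0,0],[0,0,0,0,0,0],[0,0,0,0,0,0]]

```text
clock: 12.4
eef_pos: [724.3, 26.4, 304.5]
tool_rot: [-3.141, 0.0, -0.167]
force: [0.1, -0.6, -0.2]
width: 0.2
gripper_force: 0.0
```

Run:
```python
from h import *
s=ctrl.read_state();print(s["clock"],s["eef_pos"],st(s["eef_pos"][:2]))
im=ctrl.get_image("wrist");im["st"]=s;np.save("pics/w4.npy",im,allow_pickle=True)
c=im["pixels"][155:225,195:285,::-1]
cv2.imwrite("pics/c4.png",cv2.resize(c,None,fx=8,fy=8,interpolation=cv2.INTER_CUBIC))
```

```text
12.4 [724.2975978   26.41638095 304.47390965] [220.4  21.8]
```

View pics/c4.png

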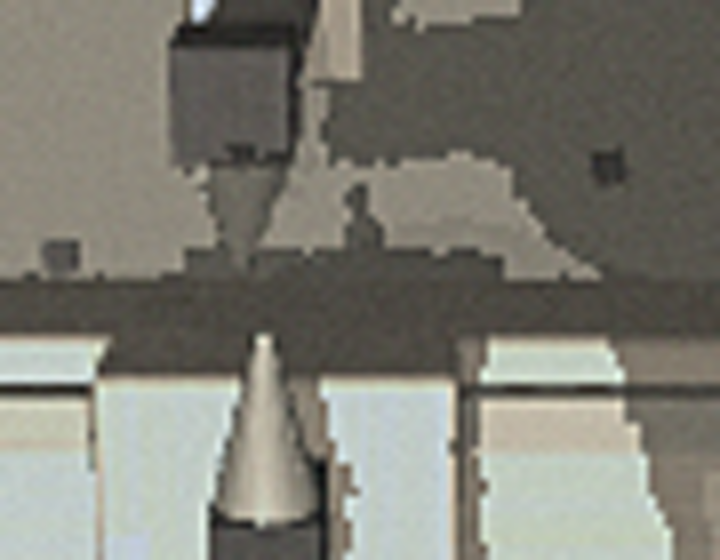

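Run:
```python
from h import *
im=load("w4");f=lambda x,y:((x+.5)/8-.5+195,(y+.5)/8-.5+155)
for n,uv in dict(it=(243,267),ct=(264,334),itbase=(249,163),ctbase=(267,520)).items(): print(n,st(plane(im,f(*uv),84,wE(im))))
im=load("w2")
for n,uv in dict(itb=(257,172),ctb=(409,528)).items(): print(n,st(plane(im,f(*uv),84,wE(im))))
```

```text
it [208.4  50.3]
ct [198.4  47.6]
itbase [223.5  49. ]
ctbase [169.6  48. ]
itb [223.1  49.8]
ctb [169.2  29.1]
```

About 2.5 mm (0.24 rad, 13°) remains. Same spoke again, with the commanded end angle going from 5° to 18°.

Call:
send_rows:
  rows:
    - [[-4,0.8,0,0,0,0],[-8,1.6,0,0,0,0],[-12,2.4,0,0,0,0],[-16,3.1,0,0,0,0],[-17.7,3.3,0,0,0,0],[-17.7,3.3,2,0,0,0],[-17.7,3.3,5,0,0,0],[-17.7,3.3,8,0,0,0],[-17.7,3.3,11.2,0,0,0],[-17.7,3.3,11.2,0,0,0]]

```text
clock: 13.45
eef_pos: [542.3, 23.2, 189.1]
tool_rot: [3.14, 0.007, -0.167]
force: [-0.3, -0.3, 0.5]
width: 0.2
gripper_force: 0.0
```

Call:
send_rows:
  rows:
    - [[0,-0.4,0,0,0,0],[0,-0.8,0,0,0,0],[0,-1.2,0,0,0,0],[0,-1.5,0,0,0,0],[0,-1.7,0,0,0,0],[-0.1,-1.9,0,0,0,0],[-0.1,-2.1,0,0,0,0],[-0.2,-2.3,0,0,0,0],[-0.2,-2.3,0,0,0,0],[-0.2,-2.3,0,0,0,0]]

```text
clock: 14.45
eef_pos: [546.9, 42.1, 193.4]
tool_rot: [3.137, -0.002, -0.17]
force: [-1.4, -9.4, 0.3]
width: -0.2
gripper_force: 4.1
```

Call:
send_rows:
  rows:
    - [[0,0.7,0,0,0,0],[0,1.3,0,0,0,0],[0,1.3,-3,0,0,0],[0,1.3,-7,0,0,0],[0,1.3,-11,0,0,0],[4,0.9,-11.2,0,0,0],[8,0.5,-11.2,0,0,0],[12,0,-11.2,0,0,0],[16,-0.6,-11.2,0,0,0],[17.9,-1,-11.2,0,0,0]]

```text
clock: 15.45
eef_pos: [727.9, 26.5, 304.4]
tool_rot: [-3.14, -0.003, -0.167]
force: [-0.0, -0.8, -0.5]
width: 0.4
gripper_force: 0.0
```

Call:
send_rows:
  rows:
    - [[0,0,0,0,0,0],[0,0,0,0,0,0],[0,0,0,0,0,0],[0,0,0,0,0,0]]

```text
clock: 15.85
eef_pos: [724.2, 26.5, 304.6]
tool_rot: [-3.141, 0.0, -0.167]
force: [1.3, 0.2, 0.4]
width: 0.0
gripper_force: 0.0
```

Run:
```python
from h import *
s=ctrl.read_state();print(s["clock"],s["eef_pos"],st(s["eef_pos"][:2]))
im=ctrl.get_image("wrist");im["st"]=s;np.save("pics/w5.npy",im,allow_pickle=True)
c=im["pixels"][155:225,195:285,::-1]
cv2.imwrite("pics/c5.png",cv2.resize(c,None,fx=8,fy=8,interpolation=cv2.INTER_CUBIC))
```

```text
15.85 [724.22431496  26.46678836 304.63675515] [220.4  21.9]
```

View pics/c5.png

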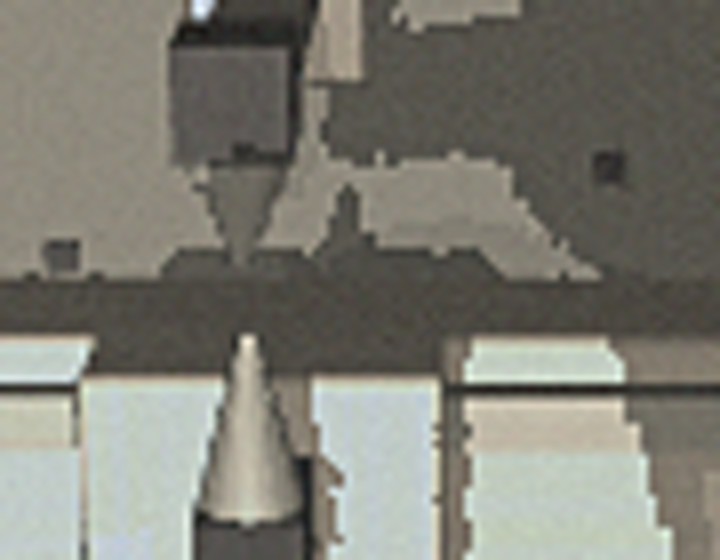

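The carriage tip at crop (248,334) is now in line with the index tip at (243,267). That leaves about 0.7 mm along the rail, and the wheel has been let go. Handing in.

```bash
python3 -c "
from cell import ctrl
print(ctrl.finish_job())"
```

```text
the job is handed in; nothing more can be done
None
```

The handwheel brought the carriage pointer to within about 0.7 mm of the index post's pointer by the last wrist image; the wheel was let go and the job handed in at about 16 s, with no verdict returned.

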